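# Fit the shelf plate into the dry lab bath

### The arm

A 7-joint arm with a two-finger parallel gripper is mounted at the origin on the work surface. World frame = base frame: x ahead of the robot, y to its left, z up, the work surface at z = 0. Lengths are in mm, angles in rad, forces in N, time in s.
With the tool pointing down it reaches from about 425 to 950 mm from the base axis. Payload 16.7 kg.
Tool frame: the origin (TCP) lies on the centre line of the jaws, within the pads' length; the fingertips stand 11 mm ahead of it and the grasp point (between the pads) lies 8 mm behind it (tip_extent is the distance from the TCP to the fingertips, in mm); y points along the fingers, z is the direction in which the jaws open and shut, and the axes are right-handed (so a half turn about y gives the same grasp; the last joint's range is limited). The gripper opens to 94 mm and grips with 3 to 60 N. Pads are 16 mm wide; open, the fingers measure 119 mm over their backs; the gripper's body (75 mm by 177 mm) begins 78 mm behind the grasp point.
Start: joints at [-1.282, 0.426, 0.074, 1.606, -0.034, 1.111, -0.067], TCP at [286.775, 611.012, 216.467] pointing down, gripper open.
Joint ranges: [-2.85, 2.85], [-0.5, 2.14], [-1.23, 1.37], [0.21, 2.46], [-1.02, 4.16], [0.16, 2.05], [-2.73, 2.73]. Speed limits (rad/s): [1.89, 1.89, 2.39, 2.39, 3.01, 3.01, 3.01].

### API

Orientations are given as a unit quaternion [w, x, y, z].
In Python, from plant import * gives the robot as it stands. The module is installed in compiled form; this text tells all that it offers.
- The arm moves only by the tool carry_out, never from a script. Its arguments are lists of equal length, an entry for each row: "linear": the shift along the tool's x, y, z in m, a list of three; "delta_rot": the turn, a rotation vector about the tool's x, y, z in rad, a list of three; "grip": the gripper's target within -1 to 1 (fully open at 1, half-way at 0, shut at -1). In form: {"linear": [[x, y, z], ...], "delta_rot": [[rx, ry, rz], ...], "grip": [grip, ...]}. A call has exactly 10 rows; each row shifts and turns the commanded pose from where the row before left it, along the tool's axes as they then stand; what a row does not reach is not made up. A row lasts 1/12 s, in which the tool goes at most 41.7 mm and 7.16 degrees, less where a joint would pass 70% of its speed; a pose out of reach is approached as far as the arm can. A call is refused whole if a number of a shift passes 0.0417 or a number of a turn 0.125, either way. A call with a gripper value outside its range is refused whole. The fingers move at their own pace and stop on an object; "newtons" is the grip in N (left out, the last holds). Time passes only in rows, so rows that do not move let the fingers close, or fill a call up. It gives the time, the measured TCP pose, the force and the opening at its end, in the units of the state.
- state(): the state, without advancing time (a new reading comes with each control period).
- camera(name): name is "scene" or "top"; returns a dict with "img" (400x640x3 uint8, red, green, blue), "fx", "fy", "cx", "cy" (pixels), "T" (4x4, takes a point from camera to world coordinates). Camera axes: x right, y down, z forward; pixel columns grow to the right and rows downward; lengths in mm; the calibration is good to about 2 mm. A picture is of the moment at which its call begins. There is no depth.
- finish_job(): hands the job in, once; it reports no verdict.
The state is a dict: "time": time; "qpos": joint angles; "joint_velocities": joint speeds; "tau": joint torques, N m; "ee_pos": TCP position; "eef_rot": TCP orientation; "ft_force": force on the tool from outside, world axes, zero at the start; "ft_torque": the same for the moment, N m; "gripper_width": finger opening in mm.
Only numpy, scipy, OpenCV 4.12 (cv2) and the standard library are available. Lean on these libraries where they do the work, as an engineer would, in place of code of your own. Each camera call takes 0.05 s, during which the arm holds its last target.

### The job

Put the perforated shelf plate back into the empty white bench-top bath: it is longer than the opening, so tilt it, tuck one end under the wide lip nearest the robot and push that end against the sprung bar hidden there, then lower the other end past the narrow far lip and let the plate slide home under it. It must end lying flat, right down on the support ledges, with its far end up against the far wall and both ends under the lips, let go of. Be gentle: never force, bang or drop the plate against the bath, and leave the jar, the tube rack and the slide box where they are.

Things in the scene. Friction and masses are not known exactly. Their poses are not given: they have to be found in the camera images.
- plate_grip (a point): Grip of the loose shelf plate (lies on the bench, grip up): a grey upright block in the plate's middle, 14 mm thick along the plate's x, 50 mm wide along y, top 57 mm above the plate's underside. This point is on the block's axis, 38 mm above the underside. x along the plate's length, z up out of the plate.
- plate: The shelf plate: flat perforated metal, 200 x 130 x 6 mm (x, y, z), 0.25 to 0.5 kg, alike end for end, so either end may go in first. Origin at the centre of its underside. Contact between plate and bath above 25 N counts as forcing, a fall of more than about 2 mm as dropping. Pinched between bar and far wall it can hang above the ledges: see that it is down on them.
- plate_end_a (a point): Middle of the lower edge of the plate's -x end (100 mm from its centre, on the underside). Axes as the plate's.
- plate_end_b (a point): Middle of the lower edge of the plate's +x end (100 mm from its centre, on the underside). Axes as the plate's.
- bath: White open box fixed to the bench, 242 x 154 mm, 120 mm high, walls 6 mm; origin at its centre at bench level; x runs from the end near the robot to the far end, z up. Cavity x -115 to 115, y -71 to 71 mm. Two steel lips 5 mm thick, level with the rim (undersides 115 mm above the bench), leave an opening 172 mm long, x -67 to 105.
- near_lip (a point): Middle of the inner lower edge of the wide near lip, in the bath's frame x = -67, z = 115 mm; the lip covers x -115 to -67. Axes as the bath's.
- far_lip (a point): Middle of the inner lower edge of the narrow far lip, in the bath's frame x = 105, z = 115 mm; the lip covers x 105 to 115, the far wall's face is at 115. Home, the plate's far end rests against that wall and its near end is at x = -85, holding the sprung bar back 4 mm. Axes as the bath's.
- support: Four studs on the bath's floor carrying a steel frame of level ledges. Origin: centre of the bath's floor (bath x = 0, z = 30 mm), axes as the bath's. Ledges 4 mm thick: near one bath x -115 to -45, far one x 80 to 115, narrow ones along the sides. Their tops are set anew each time somewhere from 74 to 90 mm above the bench; this is not measured: feel for them.
- bar_face (a point): Fixed mark where the sprung bar's face stands when free (bath x = -81, z = 89 mm). The upright grey bar, 120 mm wide, 65 to 113 mm above the bench, hides under the near lip. It slides back 20 mm towards -x, then stops hard; it resists with 3 N at first, plus 0.25 N per mm, and is damped (60 N per m/s).
- jar: loose bystander: white round jar with a cap, 70 mm across, 85 mm high, beyond the work; origin under its centre.
- rack: loose bystander: aluminium test tube rack 123 x 60 mm, 66 mm high, with tubes up to 102 mm, to one side; origin under its centre.
- slide_box: loose bystander: flat grey box 120 x 75 x 32 mm, to one side; origin under its centre.
Things that resemble listed ones, but are neither listed nor needed, are in the scene too. What is shaped like the plate but brown or turquoise is not meant.

How it is judged:
By the outcome, as a careful person would: the job done as asked, in the order asked, and still so for the second after the job is handed in, with the robot touching nothing.
It also fails if it takes over 54 s, if anything falls off the work surface, if the arm or the gripper's body presses on something with over 40 N, if the wrist force passes 120 N, or if a joint passes its speed limit or range.

## Working session

There is one attempt and no reset: what is moved stays moved. The work goes in short steps, Python scripts to look and compute and a tool call to move; the robot and the scene stay as the last step left them, time stands still between calls to the robot, and variables do not carry over. Pictures are saved under pics/ and viewed, and the job is handed in when it is done.

Besides the shell and the picture viewer there is one more tool, called as name(argument=value, ...) on one line, values as JSON. carry_out: Moves the arm, as the interface text tells. Its arguments: {"type":"object","properties":{"linear":{"type":"array","items":{"type":"array","items":{"type":"number"}}},"delta_rot":{"type":"array","items":{"type":"array","items":{"type":"number"}}},"grip":{"type":"array","items":{"type":"number"}},"newtons":{"type":"number"}},"required":["linear","delta_rot","grip"]}

```bash
mkdir -p pics; ls; python3 - <<'E'
from plant import *
import cv2
s=state(); print(s)
for n in ("scene","top"):
    c=camera(n); cv2.imwrite(f"pics/{n}0.png",c["img"][:,:,::-1]); print(n,c["fx"],c["fy"],c["cx"],c["cy"],c["T"])
E
```

```text
pics
{'time': 0.0, 'qpos': array([-1.28150126,  0.42672388,  0.07382689,  1.60664985, -0.03407293,
        1.11079619, -0.06712098]), 'joint_velocities': array([ 0.00157829,  0.00089863, -0.00087961, -0.00021668,  0.00021867,
       -0.00155923,  0.00086997]), 'tau': array([-2.00104776e-03, -9.35819364e+01,  3.66634749e+00, -4.54182529e+01,
       -4.86857956e-02,  2.03709025e-02,  1.34683801e-04]), 'ee_pos': array([286.60574545, 610.63520729, 215.7614151 ]), 'eef_rot': array([-0.68969279,  0.69061692, -0.15396536,  0.15384018]), 'ft_force': array([-0.44838206,  0.02180365, -0.32137019]), 'ft_torque': array([-0.00831506,  0.02022375, -0.01511063]), 'gripper_width': 94.14714473010588}
scene 492.9356929739973 492.9356929739973 322.65888841623 196.8812437278434 [[-7.00628678e-01  4.67021684e-01 -5.39453614e-01  1.24987934e+03]
 [ 7.13518564e-01  4.55106821e-01 -5.32699766e-01  7.07254990e+02]
 [-3.27332228e-03 -7.58134901e-01 -6.52089532e-01  9.84619618e+02]
 [ 0.00000000e+00  0.00000000e+00  0.00000000e+00  1.00000000e+00]]
top 424.61504762009713 424.61504762009713 316.19601567032845 199.14640574527294 [[-8.82447434e-03 -9.75727974e-01  2.18808247e-01  2.54256630e+02]
 [-9.99948285e-01  9.71675785e-03  3.00214677e-03 -1.73628260e+01]
 [-5.05538534e-03 -2.18770439e-01 -9.75763259e-01  1.29837837e+03]
 [ 0.00000000e+00  0.00000000e+00  0.00000000e+00  1.00000000e+00]]
```

View pics/scene0.png

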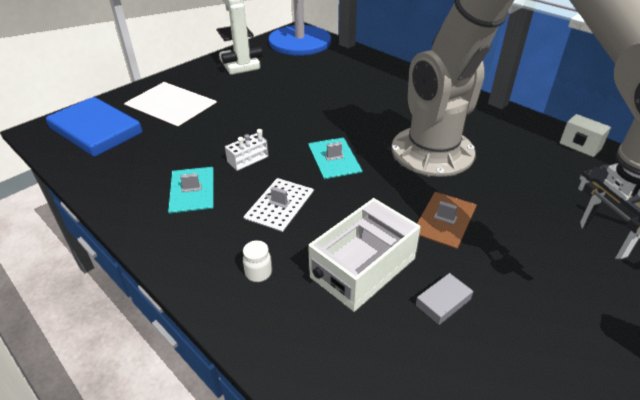

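View pics/top0.png

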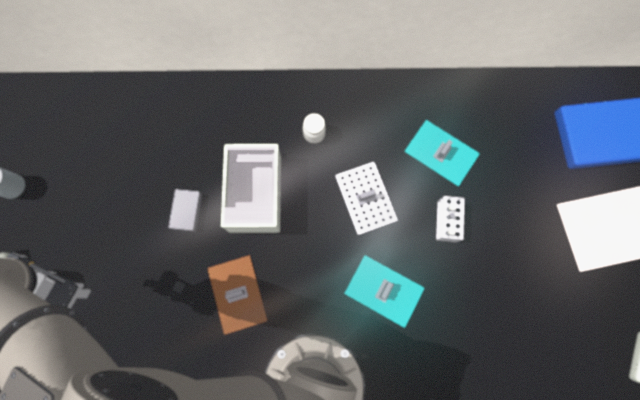

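The plate is at scene (279,203) and top (367,198): white and perforated. It could be confused with the turquoise plates at scene (191,188) and (333,157), the brown one at (447,218), the white sheet at (170,102) and the slide box at (444,298). The description picks out the white perforated one. I'll check it in a close crop.

```bash
python3 - <<'E'
import cv2,numpy as np
a=cv2.imread("pics/scene0.png"); b=cv2.imread("pics/top0.png")
A=cv2.resize(a[170:310,235:425],None,fx=4,fy=4,interpolation=cv2.INTER_CUBIC)
B=cv2.resize(b[130:250,210:410],None,fx=4,fy=4,interpolation=cv2.INTER_CUBIC)
cv2.imwrite("pics/ca.png",A);cv2.imwrite("pics/cb.png",B)
E
```

```text
(no output)
```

View pics/ca.png

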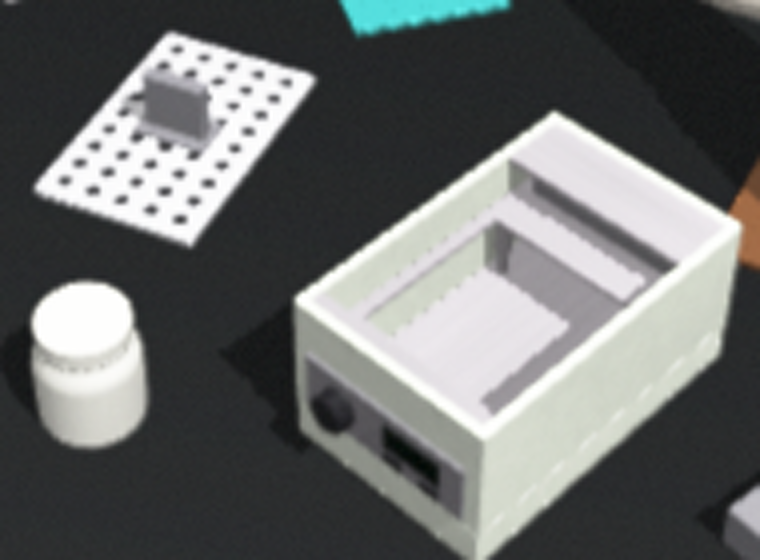

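View pics/cb.png

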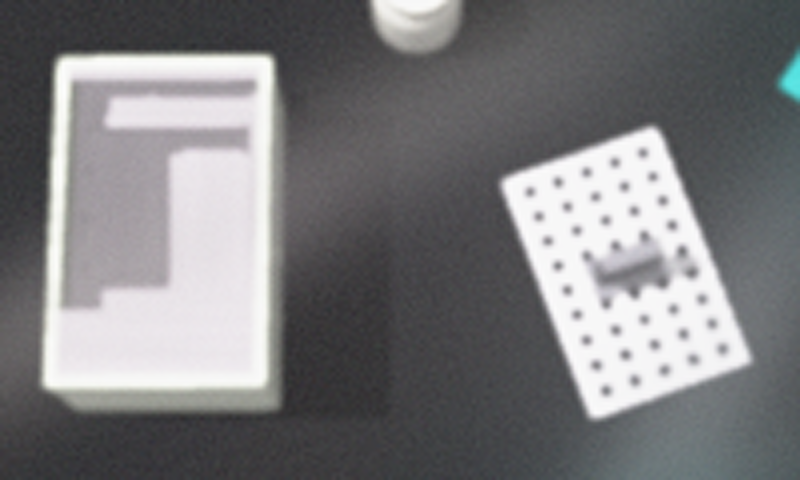

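```bash
cat > h.py <<'E'
import cv2,numpy as np
from scipy.spatial.transform import Rotation as R
K={'scene':(492.9356929739973,322.65888841623,196.8812437278434),'top':(424.61504762009713,316.19601567032845,199.14640574527294)}
T={'scene':np.array([[-7.00628678e-01,4.67021684e-01,-5.39453614e-01,1.24987934e+03],[7.13518564e-01,4.55106821e-01,-5.32699766e-01,7.07254990e+02],[-3.27332228e-03,-7.58134901e-01,-6.52089532e-01,9.84619618e+02]]),
'top':np.array([[-8.82447434e-03,-9.75727974e-01,2.18808247e-01,2.54256630e+02],[-9.99948285e-01,9.71675785e-03,3.00214677e-03,-1.73628260e+01],[-5.05538534e-03,-2.18770439e-01,-9.75763259e-01,1.29837837e+03]])}
def cast(n,p,z):
    p=np.atleast_2d(np.asarray(p,float));f,cx,cy=K[n]
    d=np.c_[(p[:,0]-cx)/f,(p[:,1]-cy)/f,np.ones(len(p))]@T[n][:,:3].T
    o=T[n][:,3];t=(z-o[2])/d[:,2];return o+d*t[:,None]
def proj(n,P):
    P=np.atleast_2d(np.asarray(P,float));f,cx,cy=K[n]
    c=(P-T[n][:,3])@T[n][:,:3];return np.c_[f*c[:,0]/c[:,2]+cx,f*c[:,1]/c[:,2]+cy]
E
python3 - <<'E'
from h import *
for n,f,roi in (('scene','pics/scene0.png',(240,175,320,235)),('top','pics/top0.png',(330,155,402,240))):
    g=cv2.imread(f,0);x0,y0,x1,y1=roi
    S=8;c=cv2.resize(g[y0:y1,x0:x1],None,fx=S,fy=S,interpolation=cv2.INTER_CUBIC)
    m=(c>130).astype(np.uint8);cs,_=cv2.findContours(m,cv2.RETR_EXTERNAL,cv2.CHAIN_APPROX_NONE)
    k=max(cs,key=cv2.contourArea)[:,0].astype(float)
    k=cv2.convexHull(k.astype(np.float32))[:,0]
    p=np.c_[(k[:,0]+.5)/S-.5+x0,(k[:,1]+.5)/S-.5+y0]
    W=cast(n,p,6.)
    r=cv2.minAreaRect(W[:,:2].astype(np.float32));print(n,r);print(cv2.boxPoints(r))
    # approx quad
    q=cv2.approxPolyN(k.reshape(-1,1,2),4) if hasattr(cv2,'approxPolyN') else None
    q=q.reshape(-1,2).astype(float);qp=np.c_[(q[:,0]+.5)/S-.5+x0,(q[:,1]+.5)/S-.5+y0];print(cast(n,qp,6)[:,:2])
pk={'scene':(np.array([(553,113),(740,226),(482,437),(297,298)])/4.+[235,170]),'top':np.array([(57,57),(273,57),(272,388),(43,388)])/4.+[210,130]}
for n in pk:
    g=cv2.imread(f'pics/{n}0.png',0)
    p=cv2.cornerSubPix(g,pk[n].astype(np.float32).reshape(-1,1,2),(3,3),(-1,-1),(3,30,.01))[:,0]
    for q in (pk[n]-.4,p):
        w=cast(n,q,120.)[:,:2];print(n,np.round(q,1).tolist(),w.round(1).tolist(),w.mean(0),np.linalg.norm(np.roll(w,-1,0)-w,axis=1))
E
```

```text
scene ((549.8865966796875, -167.20437622070312), (208.23695373535156, 135.6746826171875), 19.2854061126709)
[[ 429.2058  -137.56134]
 [ 474.01562 -265.62265]
 [ 670.5674  -196.84741]
 [ 625.75757  -68.7861 ]]
[[ 429.27315605 -137.78527364]
 [ 625.37501032  -68.74631265]
 [ 670.67831275 -196.80854313]
 [ 474.09923574 -265.59333141]]
top ((548.9235229492188, -168.46115112304688), (208.99888610839844, 138.80819702148438), 19.23008155822754)
[[ 427.39563 -137.34775]
 [ 473.1139  -268.41092]
 [ 670.4514  -199.57455]
 [ 624.73315  -68.51138]]
[[ 472.35448929 -269.11779316]
 [ 428.61830381 -136.92129092]
 [ 624.7619969   -68.50133595]
 [ 669.95241082 -198.707432  ]]
scene [[372.8, 197.8], [419.6, 226.1], [355.1, 278.8], [308.8, 244.1]] [[443.5, 100.1], [444.9, 254.4], [685.7, 251.8], [683.0, 99.8]] [564.26852067 176.53073228] [154.27114753 240.82464118 151.97552578 239.51194141]
scene [[373.1000061035156, 197.10000610351562], [420.0, 226.5], [355.1000061035156, 279.70001220703125], [307.8999938964844, 244.10000610351562]] [[440.8, 98.6], [445.4, 256.0], [687.6, 253.3], [684.6, 98.2]] [564.59604721 176.53427284] [157.42525989 242.21441538 155.17330228 243.7828945 ]
top [[223.8, 143.8], [277.8, 143.8], [277.6, 226.6], [220.4, 226.6]] [[687.4, 255.6], [685.7, 97.2], [440.7, 95.2], [442.2, 256.0]] [564.00007537 175.99909424] [158.46297351 245.05237566 160.7601245  245.18896929]
top [[224.1999969482422, 143.8000030517578], [277.5, 143.5], [278.0, 227.0], [220.3000030517578, 226.39999389648438]] [[687.5, 254.6], [686.8, 98.3], [439.5, 94.1], [442.8, 256.1]] [564.14752113 175.78083231] [156.28380803 247.30244622 162.10211145 244.73208588]
```

```bash
cat >> h.py <<'E'
def Rq(q): return R.from_quat([q[1],q[2],q[3],q[0]])
def plan(s,pos,Rt):
    """tool-frame shift (mm) and rotvec from state to TCP pos/rot"""
    r=Rq(s['eef_rot']);return r.inv().apply(np.array(pos)-s['ee_pos']),(r.inv()*Rt).as_rotvec()
def tool(yaw,pitch=0):
    """plate yaw; pitch>0 = near end down (far end up). tool z along plate x, tool y down"""
    c=np.array
    zx=c([1,0,0.]);y=c([0,0,-1.]);x=np.cross(y,zx)
    return R.from_euler('z',yaw,degrees=True)*R.from_euler('y',-pitch,degrees=True)*R.from_matrix(np.c_[x,y,zx])
E
python3 - <<'E'
from h import *
from plant import *
s=state();r=Rq(s['eef_rot']);print(r.as_matrix().round(3))
flip=R.from_euler('y',180,degrees=True)
for nm,Rt in(('a',tool(19.27)),('b',tool(19.27)*flip)):
    print(nm,plan(s,(549.4,-167.8,216),Rt))
print(cast('top',[314,128],85),cast('scene',[257,248],85),cast('scene',[444,285],32),cast('top',[450,200],66))
E
```

```text
[[ 0.905 -0.     0.425]
 [-0.425 -0.001  0.905]
 [ 0.    -1.    -0.001]]
a (array([ 5.68645339e+02,  5.50778694e-01, -5.93127027e+02]), array([1.00925855e-03, 7.95658104e-01, 5.00248357e-04]))
b (array([ 5.68645339e+02,  5.50778694e-01, -5.93127027e+02]), array([ 6.19824691e-04, -2.34593418e+00, -1.25050560e-03]))
[[748.2774601   -8.90535564  85.        ]] [[759.95712281  -7.91362608  85.        ]] [[490.56669813 374.1330193   32.        ]] [[ 524.05758454 -410.69746811   66.        ]]
```

carry_out(linear=[[0.028,0,-0.0295],[0.028,0,-0.0295],[0.028,0,-0.0295],[0.028,0,-0.0295],[0.028,0,-0.0295],[0.028,0,-0.0295],[0.028,0,-0.0295],[0.028,0,-0.0295],[0.028,0,-0.0295],[0.028,0,-0.0295]], delta_rot=[[0,0,0],[0,0,0],[0,0,0],[0,0,0],[0,0,0],[0,0,0],[0,0,0],[0,0,0],[0,0,0],[0,0,0]], grip=[1,1,1,1,1,1,1,1,1,1])

```text
time: 0.93
ee_pos: [414.9, 223.0, 216.4]
eef_rot: [0.69, -0.69, 0.154, -0.154]
ft_force: [1.3, -0.4, -0.5]
gripper_width: 94.0
```

carry_out(linear=[[0.028,0,-0.0295],[0.028,0,-0.0295],[0.028,0,-0.0295],[0.028,0,-0.0295],[0.028,0,-0.0295],[0.028,0,-0.0295],[0.028,0,-0.0295],[0.028,0,-0.0295],[0,0,0],[0,0,0]], delta_rot=[[0,0,0],[0,0,0],[0,0,0],[0,0,0],[0,0,0],[0,0,0],[0,0,0],[0,0,0],[0,0.12,0],[0,0.12,0]], grip=[1,1,1,1,1,1,1,1,1,1])

```text
time: 1.77
ee_pos: [517.4, -86.8, 216.2]
eef_rot: [-0.665, 0.666, -0.238, 0.238]
ft_force: [-0.3, 0.8, -0.1]
gripper_width: 94.1
```

```bash
python3 - <<'E'
from h import *
from plant import *
s=state();print(s['ee_pos'],plan(s,(549.4,-167.8,100),tool(19.27)))
E
```

```text
[517.35256677 -86.78958852 216.24161731] (array([ 76.14549723, 116.30482289, -42.15317025]), array([9.91853173e-04, 5.47087134e-01, 5.20368932e-04]))
```

carry_out(linear=[[0.0255,0,-0.014],[0.0255,0,-0.014],[0.0255,0,-0.014],[0,0.02,0],[0,0.02,0],[0,0.02,0],[0,0.02,0],[0,0.02,0],[0,0,0],[0,0,0]], delta_rot=[[0,0,0],[0,0,0],[0,0,0],[0,0.11,0],[0,0.11,0],[0,0.11,0],[0,0.11,0],[0,0.107,0],[0,0,0],[0,0,0]], grip=[1,1,1,1,1,0.2,0.2,0.2,0.2,0.2])

```text
time: 2.6
ee_pos: [549.9, -164.5, 116.0]
eef_rot: [-0.578, 0.58, -0.406, 0.405]
ft_force: [0.1, 0.4, 0.6]
gripper_width: 64.4
```

```bash
python3 - <<'E'
from h import *
from plant import *
s=state();print(s['ee_pos'],s['gripper_width'],plan(s,(549.4,-167.8,32),tool(19.27)))
for n in('scene','top'):
    c=camera(n)['img'][:,:,::-1];x,y=(235,130) if n=='scene' else (310,130)
    cv2.imwrite(f'pics/{n}1.png',cv2.resize(c[y:y+120,x:x+120],None,fx=5,fy=5,interpolation=2))
E
```

```text
[ 549.92462649 -164.50518728  115.98850788] 64.44774125944218 (array([ 2.94427385, 83.9912227 , -1.41641816]), array([ 0.00239803,  0.01198437, -0.00029961]))
```

View pics/scene1.png

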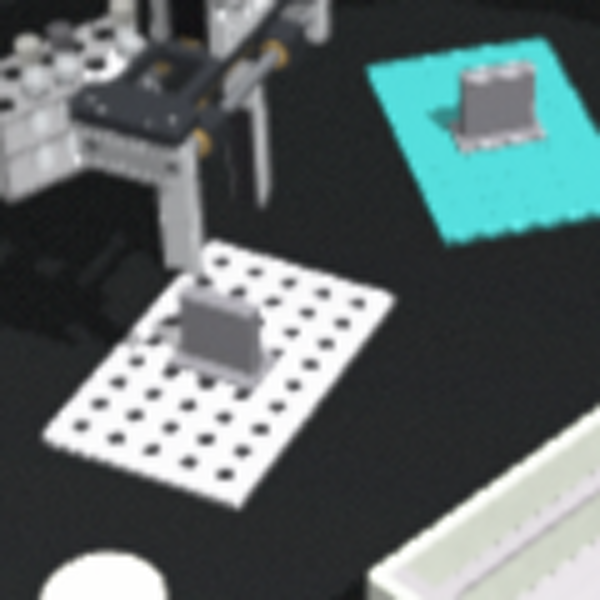

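View pics/top1.png

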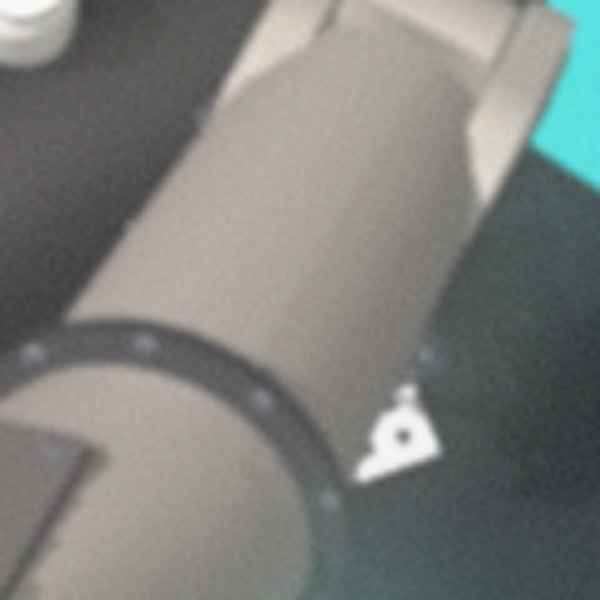

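```bash
python3 - <<'E'
from h import *
print(cast('scene',[222/5+235-.4,298/5+130-.4],57))
print(cast('top',[(628)/4+210-.4,258/4+130-.4],57))
P=np.array([549.4,-167.8,57]);u=np.array([np.cos(np.radians(19.3)),np.sin(np.radians(19.3)),0]);v=np.array([-u[1],u[0],0])
q=proj('scene',[P+a*u+b*v for a,b in((-7,-25),(7,-25),(7,25),(-7,25))]);print((q-[235,130])*5)
E
```

```text
[[ 547.37028304 -166.73745152   57.        ]]
[[ 546.64670192 -165.00333345   57.        ]]
[[185.04755643 278.53191161]
 [173.26639543 292.20988523]
 [247.93594281 315.34780506]
 [259.35381846 301.36278839]]
```

carry_out(linear=[[0.003,0,-0.0015],[0,0.02,0],[0,0.02,0],[0,0.02,0],[0,0.015,0],[0,0.009,0],[0,0,0],[0,0,0],[0,0,0],[0,0,0]], delta_rot=[[0.0024,0.012,0],[0,0,0],[0,0,0],[0,0,0],[0,0,0],[0,0,0],[0,0,0],[0,0,0],[0,0,0],[0,0,0]], grip=[0.2,0.2,0.2,0.2,0.0,-0.2,-0.2,-0.3,-0.4,-0.5], newtons=5)

```text
time: 3.53
ee_pos: [551.1, -168.0, 33.6]
eef_rot: [0.577, -0.575, 0.409, -0.411]
ft_force: [0.5, -0.7, 0.1]
gripper_width: 25.4
```

```bash
python3 - <<'E'
from h import *
from plant import *
s=state();print(s['ee_pos'],s['ft_force'],s['gripper_width'],plan(s,(549.4,-167.8,32),tool(19.27)))
c=camera('scene')['img'][:,:,::-1];x,y=(235,130)
cv2.imwrite(f'pics/scene2.png',cv2.resize(c[y:y+120,x:x+120],None,fx=5,fy=5,interpolation=2))
E
```

```text
[ 551.0653512  -168.02017387   33.60184579] [ 0.51880098 -0.66833335  0.07984223] 25.360509164540574 (array([-0.75365393,  1.59540886, -1.50813042]), array([-0.00394052, -0.00323577,  0.00067675]))
```

View pics/scene2.png

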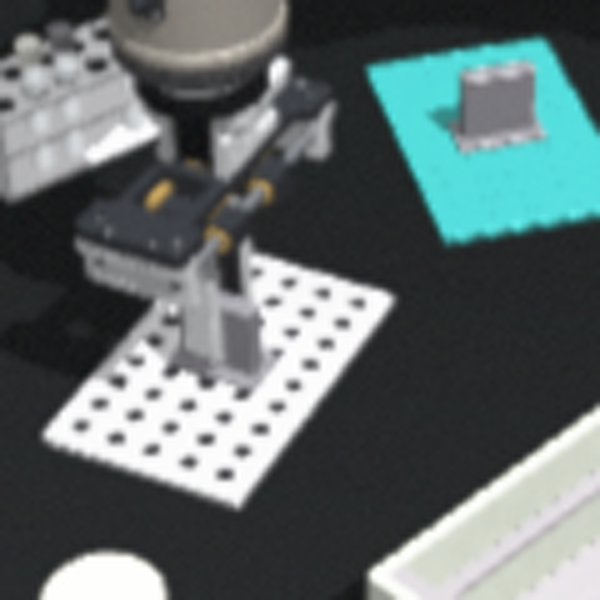

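carry_out(linear=[[-0.003,0.001,0],[0,0,0],[0,0,0],[0,0,0],[0,0,0],[0,0,0],[0,0,0],[0,0,0],[0,0,0],[0,0,0]], delta_rot=[[0,0,0],[0,0,0],[0,0,0],[0,0,0],[0,0,0],[0,0,0],[0,0,0],[0,0,0],[0,0,0],[0,0,0]], grip=[-0.5,-0.55,-0.6,-0.65,-0.7,-0.75,-0.8,-1,-1,-1], newtons=20)

```text
time: 4.42
ee_pos: [549.5, -165.0, 31.5]
eef_rot: [0.577, -0.575, 0.41, -0.411]
ft_force: [1.4, 0.6, 2.1]
gripper_width: 14.0
```

```bash
python3 - <<'E'
from h import *
from plant import *
s=state();print(s['ee_pos'],s['eef_rot'],s['ft_force'],s['ft_torque'],s['gripper_width'],plan(s,(549.4,-167.8,32),tool(19.27)))
c=camera('scene')['img'][:,:,::-1];x,y=(235,130)
cv2.imwrite(f'pics/scene3.png',cv2.resize(c[y:y+120,x:x+120],None,fx=5,fy=5,interpolation=2))
E
```

```text
[ 549.47508562 -164.97654315   31.53123351] [ 0.5766604  -0.57523492  0.40969068 -0.41075677] [1.43124577 0.57405091 2.1275851 ] [-0.07228776  0.15122352  0.06613984] 13.98397046846083 (array([ 2.64385201, -0.47111155, -0.99266758]), array([-2.51657181e-03, -3.34057184e-03,  6.26998285e-05]))
```

View pics/scene3.png

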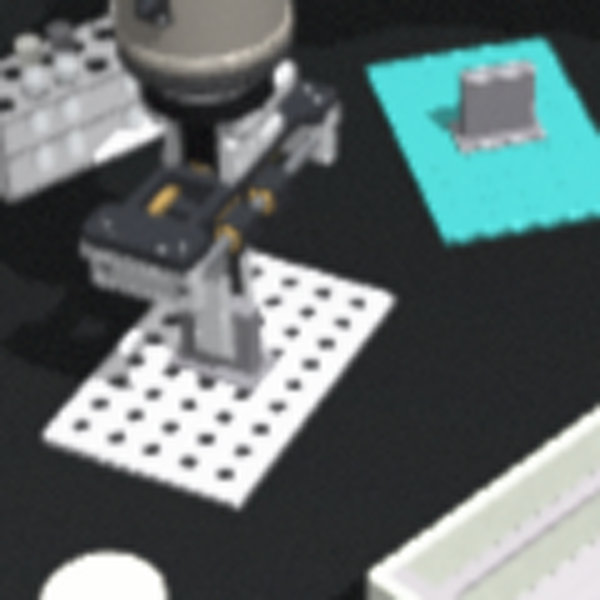

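carry_out(linear=[[0,0,0],[0,0,0],[0,-0.003,0],[0,-0.005,0],[0,-0.015,0],[0,-0.03,0],[0,-0.03,0],[0,-0.03,0],[0,-0.03,0],[0,-0.03,0]], delta_rot=[[0,0,0],[0,0,0],[0,0,0],[0,0,0],[0,0,0],[0,0,0],[0,0,0],[0,0,0],[0,0,0],[0,0,0]], grip=[-1,-1,-1,-1,-1,-1,-1,-1,-1,-1], newtons=40)

```text
time: 5.3
ee_pos: [548.1, -165.3, 206.0]
eef_rot: [0.576, -0.575, 0.41, -0.411]
ft_force: [1.0, -0.2, -3.8]
gripper_width: 13.8
```

```bash
python3 - <<'E'
from h import *
from plant import *
s=state();print(s['ee_pos'],s['ft_force'],s['ft_torque'],s['gripper_width'])
print(plan(s,(580,178,225),tool(-0.1)))
E
```

```text
[ 548.1492579  -165.29354723  205.98022597] [ 1.01845918 -0.20190532 -3.82886678] [ 0.01831141 -0.0713827   0.02967967] 13.75438090575804
(array([-314.13627562,  -18.71024783,  142.10914155]), array([-0.00151797,  0.33398949, -0.00053253]))
```

carry_out(linear=[[-0.0157,-0.002,0.007],[-0.033,-0.002,0.015],[-0.033,-0.002,0.015],[-0.033,-0.002,0.015],[-0.033,-0.002,0.015],[-0.033,-0.002,0.015],[-0.033,-0.002,0.015],[-0.033,-0.002,0.015],[-0.033,-0.002,0.015],[-0.033,-0.002,0.015]], delta_rot=[[0,0,0],[0,0,0],[0,0,0],[0,0,0],[0,0,0],[0,0,0],[0,0,0],[0,0,0],[0,0,0],[0,0,0]], grip=[-1,-1,-1,-1,-1,-1,-1,-1,-1,-1])

```text
time: 6.13
ee_pos: [580.4, 178.3, 225.1]
eef_rot: [0.576, -0.575, 0.41, -0.411]
ft_force: [1.0, -0.1, -4.8]
gripper_width: 14.0
```

carry_out(linear=[[0,0,0],[0,0,0],[0,0,0],[0,0,0],[0,0,0],[0,0,0],[0,0,0],[0,0,0],[0,0,0],[0,0,0]], delta_rot=[[0,0.08,0],[0,0.09,0],[0,0.09,0],[0,0.074,0],[0,0,0],[0,0,0],[0,0,0],[0,0,0],[0,0,0],[0,0,0]], grip=[-1,-1,-1,-1,-1,-1,-1,-1,-1,-1])

```text
time: 6.97
ee_pos: [581.0, 176.7, 224.9]
eef_rot: [0.501, -0.499, 0.5, -0.5]
ft_force: [-0.0, -0.1, -3.4]
gripper_width: 13.7
```

```bash
python3 - <<'E'
from h import *
from plant import *
s=state();print(s['ee_pos'],s['ft_force'],s['ft_torque'],s['gripper_width'])
print(plan(s,(580,178,225),tool(-0.1)))
for n in('scene','top'):
    c=camera(n)['img'][:,:,::-1];cv2.imwrite(f'pics/{n}4_raw.png',c);x,y=(280,140) if n=='scene' else (200,110)
    cv2.imwrite(f'pics/{n}4.png',cv2.resize(c[y:y+150,x:x+160],None,fx=4,fy=4,interpolation=2))
E
```

```text
[580.95082545 176.69110539 224.86050891] [-0.02414425 -0.05247809 -3.43350945] [-0.03778954  0.06947523 -0.04935956] 13.727998951987784
(array([-1.30855919, -0.14045773, -0.95114476]), array([-0.0022132 ,  0.00126455, -0.00087209]))
```

View pics/scene4.png

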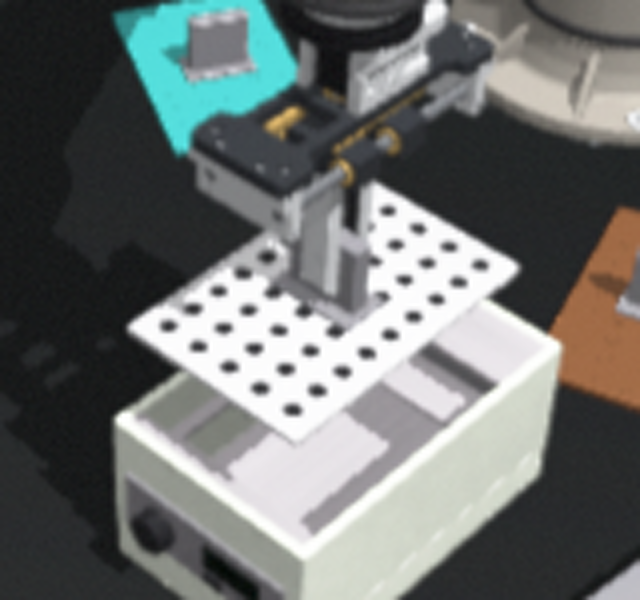

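View pics/top4.png

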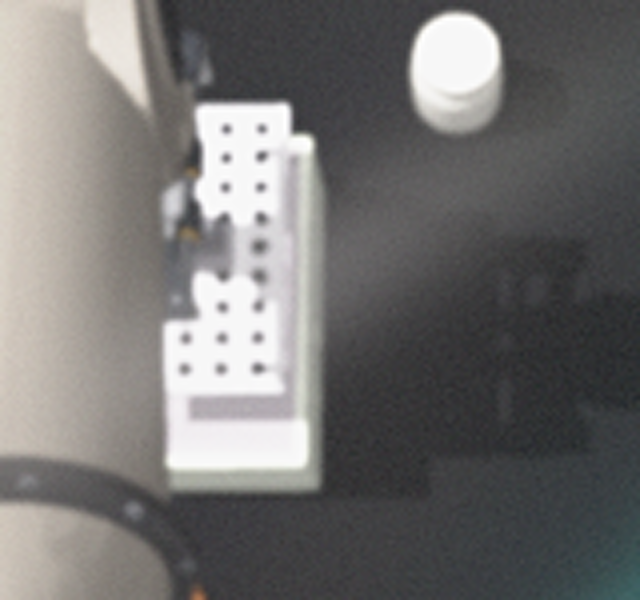

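```bash
python3 - <<'E'
from h import *
q=np.array([(129,327),(300,440),(520,267),(373,183)],float)
w=cast('scene',(q+.5)/4-.5+[280,140],199.4);print(w.round(1))
q=np.array([(291,104),(283,393)],float)
print(cast('top',(q+.5)/4-.5+[200,110],199.4).round(1))
q=np.array([(118,415),(306,560),(561,346)],float)
print('bath',cast('scene',(q+.5)/4-.5+[280,140],120).round(1))
# line fits: bath rim in first images, edges from gray profiles
for n in('scene','top'):
    g=cv2.GaussianBlur(cv2.imread(f'pics/{n}0.png',0),(3,3),0).astype(float)
    def edge(P,dirv):
        # threshold crossing going outward at z=120
        t=np.arange(-8,10,.25);pp=proj(n,[np.array(P)+k*np.array(dirv) for k in t]).astype(np.float32)
        v=cv2.remap(g.astype(np.float32),pp[:,0].reshape(1,-1),pp[:,1].reshape(1,-1),cv2.INTER_LINEAR)[0]
        i=np.argmin(np.diff(v));return t[i]+.125,v[0],v[-1]
    C=np.array([564.2,176.2,120.])
    for nm,d,o in(('+y',(0,1,0),[(a,77,0) for a in(-100,-50,0,50,100)]),('-y',(0,-1,0),[(a,-77,0) for a in(-100,-50,0,50,100)]),('+x',(1,0,0),[(121,b,0) for b in(-60,-30,0,30,60)]),('-x',(-1,0,0),[(-121,b,0) for b in(-60,-30,0,30,60)])):
        print(n,nm,[round(edge(C+np.array(k),d)[0],1) for k in o])
E
```

```text
[[679.6 108.7 199.4]
 [677.2 238.6 199.4]
 [480.2 238.8 199.4]
 [480.7 125.  199.4]]
[[680.6 104.8 199.4]
 [478.3 107.3 199.4]]
bath [[680.8  98.5 120. ]
 [685.8 254.9 120. ]
 [444.5 255.  120. ]]
scene +y [np.float64(1.9), np.float64(2.4), np.float64(2.1), np.float64(2.9), np.float64(0.9)]
scene -y [np.float64(0.1), np.float64(0.4), np.float64(-0.1), np.float64(1.1), np.float64(0.4)]
scene +x [np.float64(0.4), np.float64(0.9), np.float64(2.9), np.float64(2.4), np.float64(0.9)]
scene -x [np.float64(2.4), np.float64(2.4), np.float64(0.9), np.float64(1.4), np.float64(1.4)]
top +y [np.float64(2.1), np.float64(1.1), np.float64(3.1), np.float64(2.4), np.float64(1.6)]
top -y [np.float64(-0.6), np.float64(-1.1), np.float64(1.1), np.float64(0.6), np.float64(3.1)]
top +x [np.float64(0.4), np.float64(1.1), np.float64(1.1), np.float64(1.4), np.float64(3.6)]
top -x [np.float64(0.9), np.float64(0.6), np.float64(0.4), np.float64(-0.1), np.float64(0.9)]
```

carry_out(linear=[[-0.0035,0,0.0056],[0,0,0.01],[0,0,0],[0,0,0],[0,0,0],[0,0,0],[0,0,0],[0,0,0],[0,0,0],[0,0,0]], delta_rot=[[-0.0022,0.001,0],[0,0,0],[0.057,0,0],[0.057,0,0],[0.057,0,0],[0.056,0,0],[0,0,0],[0,0,0],[0,0,0],[0,0,0]], grip=[-1,-1,-1,-1,-1,-1,-1,-1,-1,-1])

```text
time: 7.9
ee_pos: [597.3, 180.3, 225.0]
eef_rot: [-0.553, 0.44, -0.441, 0.554]
ft_force: [0.1, -0.3, -4.4]
gripper_width: 13.8
```

```bash
cat >> h.py <<'E'
X0,Y0=564.3,180.2
def tcp(xn,zn,th):
    c,s=np.cos(np.radians(th)),np.sin(np.radians(th))
    return np.array([X0+xn+100*c-31.5*s,Y0,zn+100*s+31.5*c])
def status(s):
    r=Rq(s['eef_rot']);z=r.as_matrix()[:,2];th=np.degrees(np.arcsin(z[2]));c,sn=np.cos(np.radians(th)),np.sin(np.radians(th))
    p=s['ee_pos'];print('t',round(s['time'],2),'pitch',th.round(2),'yaw',np.degrees(np.arctan2(z[1],z[0])).round(2),'xn',(p[0]-X0-100*c+31.5*sn).round(2),'zn',(p[2]-100*sn-31.5*c).round(2),'xfar',(p[0]-X0+100*c+31.5*sn).round(2),'zfar',(p[2]+100*sn-31.5*c).round(2),'y',p[1].round(2),'F',s['ft_force'].round(2),'M',s['ft_torque'].round(3),'g',s['gripper_width'].round(2))
def go(s,xn,zn,th):
    l,r=plan(s,tcp(xn,zn,th),tool(0,th));print('lin mm',l.round(2),'rot',r.round(4))
E
python3 - <<'E'
from h import *
from plant import *
s=state();status(s);go(s,-58,96,13)
E
```

```text
Traceback (most recent call last):
  File "h.py", line 28, in status
    p=s['ee_pos'];print('t',round(s['time'],2),'pitch',th.round(2),'yaw',np.degrees(np.arctan2(z[1],z[0])).round(2),'xn',(p[0]-X0-100*c+31.5*sn).round(2),'zn',(p[2]-100*sn-31.5*c).round(2),'xfar',(p[0]-X0+100*c+31.5*sn).round(2),'zfar',(p[2]+100*sn-31.5*c).round(2),'y',p[1].round(2),'F',s['ft_force'].round(2),'M',s['ft_torque'].round(3),'g',s['gripper_width'].round(2))
                                                                                                                                                                                                                                                                                                                                                       ^^^^^^^^^^^^^^^^^^^^^^^^
AttributeError: 'float' object has no attribute 'round'
```

```bash
sed -i "s/s\['gripper_width'\].round(2)/round(s['gripper_width'],2)/" h.py
python3 - <<'E'
from h import *
from plant import *
s=state();status(s);go(s,-58,96,13)
c=camera('scene')['img'][:,:,::-1];x,y=280,130
cv2.imwrite(f'pics/scene5.png',cv2.resize(c[y:y+150,x:x+160],None,fx=4,fy=4,interpolation=2))
E
```

```text
t 7.9 pitch 12.97 yaw -0.14 xn -57.34 zn 171.88 xfar 137.56 zfar 216.78 y 180.25 F [ 0.13 -0.33 -4.38] M [-0.007  0.395  0.01 ] g 13.84
lin mm [ 7.000e-02  7.375e+01 -1.769e+01] rot [ 0.0005 -0.0024  0.0003]
```

View pics/scene5.png

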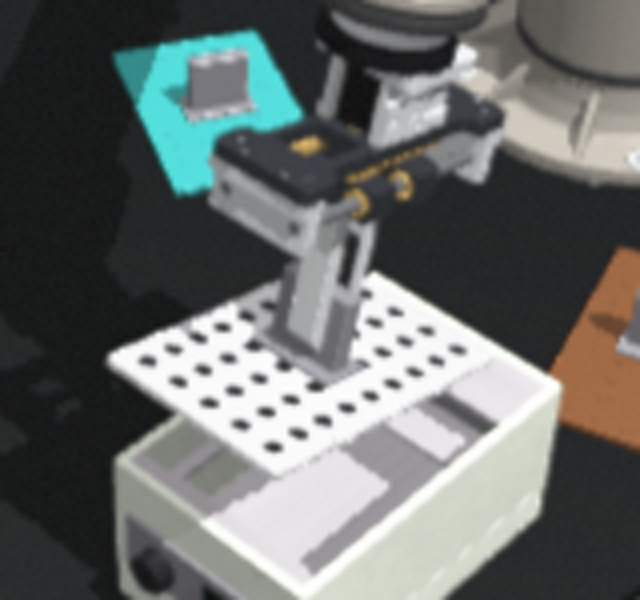

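carry_out(linear=[[0,0.01,-0.0023],[0,0.01,-0.0023],[0,0.01,-0.0023],[0,0.01,-0.0023],[0,0.008,-0.0018],[0,0.006,-0.0014],[0,0.005,-0.0012],[0,0.005,-0.0012],[0,0,0],[0,0,0]], delta_rot=[[0,-0.002,0],[0,0,0],[0,0,0],[0,0,0],[0,0,0],[0,0,0],[0,0,0],[0,0,0],[0,0,0],[0,0,0]], grip=[-1,-1,-1,-1,-1,-1,-1,-1,-1,-1])

```text
time: 8.78
ee_pos: [596.6, 180.2, 159.1]
eef_rot: [-0.553, 0.44, -0.44, 0.553]
ft_force: [-0.7, 0.5, -4.7]
gripper_width: 13.8
```

```bash

python3 - <<'E'
from h import *
from plant import *
s=state();status(s);go(s,-58,96,13)
c=camera('scene')['img'][:,:,::-1];x,y=280,150
cv2.imwrite(f'pics/scene6.png',cv2.resize(c[y:y+150,x:x+160],None,fx=4,fy=4,interpolation=2))
E
```

```text
t 8.78 pitch 13.0 yaw -0.02 xn -58.09 zn 105.91 xfar 136.79 zfar 150.91 y 180.25 F [-0.73  0.53 -4.66] M [-0.043  0.486 -0.017] g 13.77
lin mm [ 0.05  9.68 -2.14] rot [-0.     -0.0003 -0.0002]
```

View pics/scene6.png

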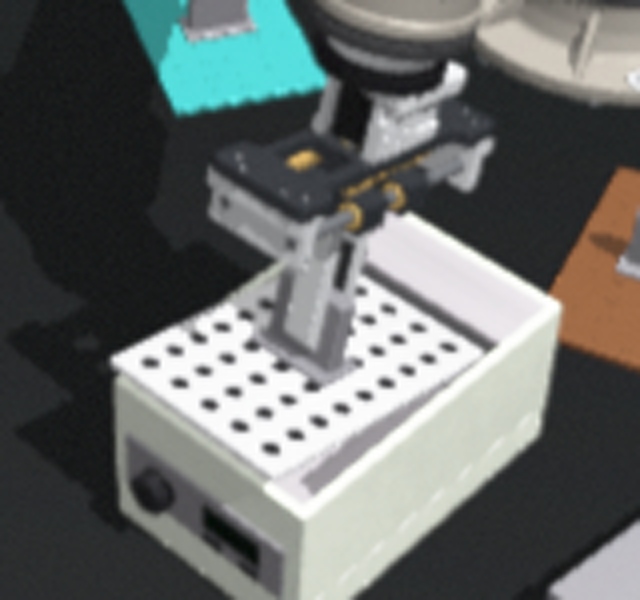

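carry_out(linear=[[0,0.003,-0.0007],[0,0.003,-0.0007],[0,0.0025,-0.0005],[0,0.001,-0.0002],[0,0,0],[0,0,0],[0,0,0],[0,0,0],[0,0,0],[0,0,0]], delta_rot=[[0,0,0],[0,0,0],[0,0,0],[0,0,0],[0,0,0],[0,0,0],[0,0,0],[0,0,0],[0,0,0],[0,0,0]], grip=[-1,-1,-1,-1,-1,-1,-1,-1,-1,-1])

```text
time: 9.67
ee_pos: [596.7, 180.4, 149.5]
eef_rot: [0.554, -0.44, 0.44, -0.553]
ft_force: [0.3, 1.3, -4.4]
gripper_width: 13.5
```

```bash

python3 - <<'E'
from h import *
from plant import *
s=state();status(s);go(s,-78,96,13)
E
```

```text
t 9.67 pitch 13.01 yaw -0.01 xn -57.98 zn 96.3 xfar 136.88 zfar 141.34 y 180.35 F [ 0.34  1.35 -4.44] M [-0.054  0.53  -0.033] g 13.47
lin mm [  0.15  -4.19 -19.56] rot [-0.0002 -0.0002 -0.0004]
```

carry_out(linear=[[0,-0.00045,-0.00195],[0,-0.00045,-0.00195],[0,-0.00045,-0.00195],[0,-0.00045,-0.00195],[0,-0.00045,-0.00195],[0,-0.00045,-0.00195],[0,-0.00045,-0.00195],[0,-0.00045,-0.00195],[0,0,0],[0,0,0]], delta_rot=[[0,0,0],[0,0,0],[0,0,0],[0,0,0],[0,0,0],[0,0,0],[0,0,0],[0,0,0],[0,0,0],[0,0,0]], grip=[-1,-1,-1,-1,-1,-1,-1,-1,-1,-1])

```text
time: 10.5
ee_pos: [580.5, 180.4, 149.4]
eef_rot: [0.554, -0.44, 0.44, -0.553]
ft_force: [0.1, 0.2, -3.4]
gripper_width: 13.8
```

```bash

python3 - <<'E'
from h import *
from plant import *
s=state();status(s);go(s,-80,96,13)
E
```

```text
t 10.5 pitch 13.01 yaw -0.0 xn -74.11 zn 96.23 xfar 120.75 zfar 141.25 y 180.44 F [ 0.09  0.23 -3.42] M [-0.041  0.537 -0.062] g 13.76
lin mm [ 0.24 -1.09 -5.78] rot [-0.0002 -0.     -0.0004]
```

carry_out(linear=[[0,-0.00022,-0.00097],[0,-0.00022,-0.00097],[0,-0.00022,-0.00097],[0,0,0],[0,0,0],[0,0,0],[0,0,0],[0,0,0],[0,0,0],[0,0,0]], delta_rot=[[0,0,0],[0,0,0],[0,0,0],[0,0,0],[0,0,0],[0,0,0],[0,0,0],[0,0,0],[0,0,0],[0,0,0]], grip=[-1,-1,-1,-1,-1,-1,-1,-1,-1,-1])

```text
time: 11.33
ee_pos: [577.6, 180.3, 149.4]
eef_rot: [0.553, -0.44, 0.44, -0.553]
ft_force: [-0.1, -1.1, -3.0]
gripper_width: 14.1
```

carry_out(linear=[[0,-0.00022,-0.00097],[0,0,0],[0,0,0],[0,0,0],[0,0,0],[0,-0.00022,-0.00097],[0,0,0],[0,0,0],[0,0,0],[0,0,0]], delta_rot=[[0,0,0],[0,0,0],[0,0,0],[0,0,0],[0,0,0],[0,0,0],[0,0,0],[0,0,0],[0,0,0],[0,0,0]], grip=[-1,-1,-1,-1,-1,-1,-1,-1,-1,-1])

```text
time: 12.17
ee_pos: [575.7, 180.3, 149.4]
eef_rot: [0.553, -0.44, 0.44, -0.553]
ft_force: [2.9, -1.0, -4.0]
gripper_width: 13.7
```

```bash

python3 - <<'E'
from h import *
from plant import *
s=state();status(s)
E
```

```text
t 12.17 pitch 13.01 yaw -0.01 xn -78.96 zn 96.23 xfar 115.91 zfar 141.26 y 180.32 F [ 2.85 -1.04 -3.96] M [-0.304 -0.344 -0.106] g 13.71
```

carry_out(linear=[[0,-0.00045,-0.0019],[0,-0.00045,-0.0019],[0,-0.00045,-0.0019],[0,-0.00045,-0.0019],[0,-0.00045,-0.0019],[0,-0.00045,-0.0019],[0,-0.00045,-0.0019],[0,-0.0002,-0.001],[0,0,0],[0,0,0]], delta_rot=[[0,0,0],[0,0,0],[0,0,0],[0,0,0],[0,0,0],[0,0,0],[0,0,0],[0,0,0],[0,0,0],[0,0,0]], grip=[-1,-1,-1,-1,-1,-1,-1,-1,-1,-1])

```text
time: 13.0
ee_pos: [561.5, 180.3, 149.7]
eef_rot: [0.554, -0.44, 0.44, -0.554]
ft_force: [6.9, -1.1, -5.1]
gripper_width: 13.6
```

```bash

python3 - <<'E'
from h import *
from plant import *
s=state();status(s);go(s,-96.4,96.2,13)
c=camera('scene')['img'][:,:,::-1];x,y=280,150
cv2.imwrite(f'pics/scene7.png',cv2.resize(c[y:y+150,x:x+160],None,fx=4,fy=4,interpolation=2))
E
```

```text
t 13.0 pitch 13.08 yaw -0.02 xn -93.12 zn 96.43 xfar 101.69 zfar 141.69 y 180.31 F [ 6.89 -1.06 -5.1 ] M [-0.479 -1.412 -0.192] g 13.61
lin mm [ 0.11 -0.38 -3.2 ] rot [-0.0014 -0.0003 -0.0005]
```

View pics/scene7.png

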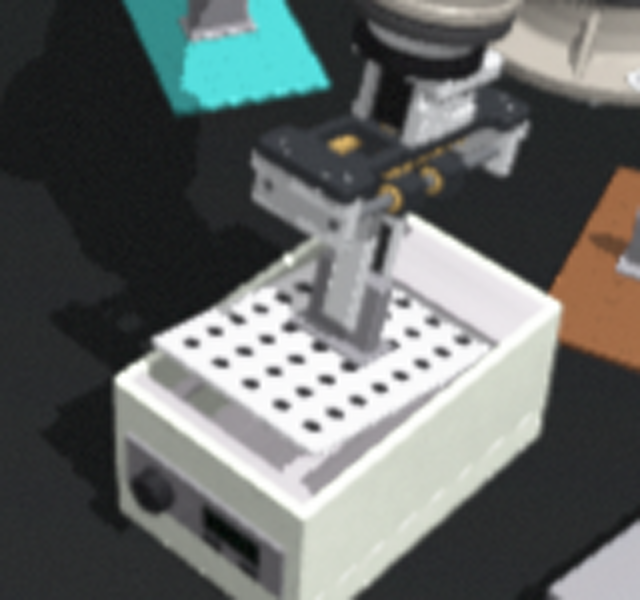

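carry_out(linear=[[0,-0.0003,-0.0015],[0,-0.0003,-0.0014],[0,0,0],[0,0.0015,0.00047],[0,0.0015,0.00047],[0,0.0015,0.00047],[0,0.0015,0.00047],[0,0.0015,0.00047],[0,0.0014,0.00045],[0,0,0]], delta_rot=[[0,0,0],[0,0,0],[0,0,0],[-0.015,0,0],[-0.015,0,0],[-0.015,0,0],[-0.015,0,0],[-0.015,0,0],[-0.014,0,0],[0,0,0]], grip=[-1,-1,-1,-1,-1,-1,-1,-1,-1,-1])

```text
time: 13.88
ee_pos: [563.5, 180.2, 141.3]
eef_rot: [-0.533, 0.464, -0.464, 0.534]
ft_force: [7.0, -1.0, -5.4]
gripper_width: 13.7
```

```bash

python3 - <<'E'
from h import *
from plant import *
s=state();status(s);go(s,-96.,96.2,8)
for n in('scene','top'):
    c=camera(n)['img'][:,:,::-1];x,y=(280,150) if n=='scene' else (200,110)
    cv2.imwrite(f'pics/{n}8.png',cv2.resize(c[y:y+150,x:x+160],None,fx=4,fy=4,interpolation=2))
E
```

```text
t 13.88 pitch 7.96 yaw -0.04 xn -95.43 zn 96.28 xfar 102.64 zfar 123.98 y 180.17 F [ 6.98 -0.98 -5.43] M [-0.27  -1.69  -0.152] g 13.73
lin mm [-0.03 -0.07 -0.59] rot [ 0.0007 -0.0006 -0.0001]
```

View pics/scene8.png

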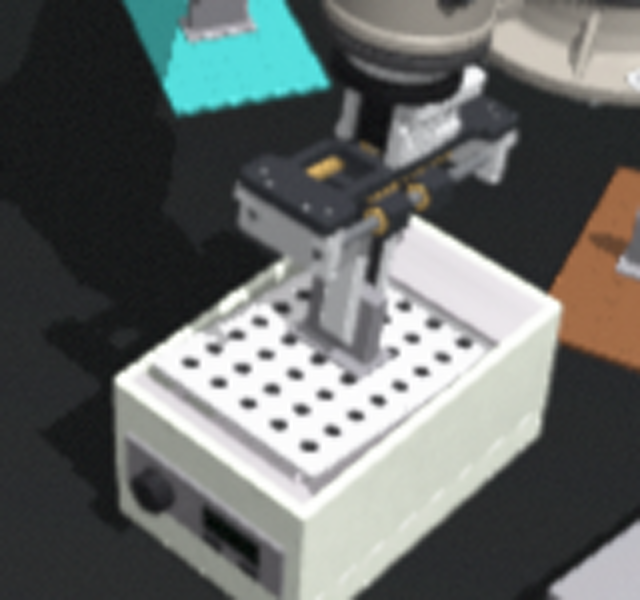

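View pics/top8.png

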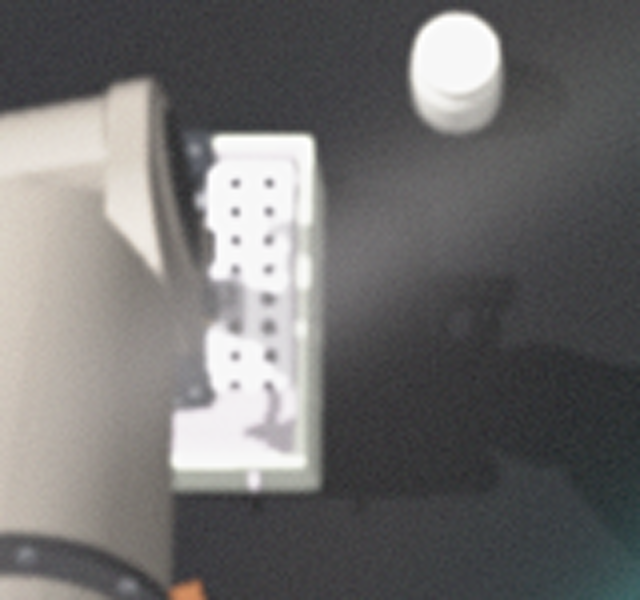

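carry_out(linear=[[0,-0.0001,-0.0004],[0,0.001,0.0003],[0,0.001,0.0003],[0,0.001,0.0003],[0,0.001,0.0003],[0,0.001,0.0003],[0,0,0],[0,0,0],[0,0,0],[0,0,0]], delta_rot=[[0,0,0],[-0.01,0,0],[-0.01,0,0],[-0.01,0,0],[-0.01,0,0],[-0.01,0,0],[0,0,0],[0,0,0],[0,0,0],[0,0,0]], grip=[-1,-1,-1,-1,-1,-1,-1,-1,-1,-1])

```text
time: 14.82
ee_pos: [564.9, 180.2, 136.7]
eef_rot: [-0.522, 0.477, -0.477, 0.522]
ft_force: [7.0, -1.2, -5.9]
gripper_width: 14.1
```

```bash

python3 - <<'E'
from h import *
from plant import *
s=state();status(s);go(s,-96.,96.2,8)
E
```

```text
t 14.82 pitch 5.15 yaw -0.03 xn -96.15 zn 96.32 xfar 103.05 zfar 114.26 y 180.22 F [ 6.99 -1.23 -5.94] M [-0.447 -1.887 -0.11 ] g 14.07
lin mm [ 0.02 -4.81 -1.56] rot [ 0.0498 -0.0005 -0.0003]
```

carry_out(linear=[[0,0.001,0.0003],[0,0.001,0.0003],[0,0.001,0.0003],[0,0.001,0.0003],[0,0.001,0.0003],[0,0.001,0.0003],[0,0.001,0.0003],[0,0.001,0.0003],[0,0.001,0.0003],[0,0,0]], delta_rot=[[-0.01,0,0],[-0.01,0,0],[-0.01,0,0],[-0.01,0,0],[-0.01,0,0],[-0.01,0,0],[-0.01,0,0],[-0.01,0,0],[-0.0092,0,0],[0,0,0]], grip=[-1,-1,-1,-1,-1,-1,-1,-1,-1,-1])

```text
time: 15.65
ee_pos: [568.3, 180.1, 127.7]
eef_rot: [-0.5, 0.5, -0.5, 0.5]
ft_force: [6.5, -1.1, -3.9]
gripper_width: 13.7
```

```bash

python3 - <<'E'
from h import *
from plant import *
s=state();status(s)
for n in('scene','top'):
    c=camera(n)['img'][:,:,::-1];x,y=(280,150) if n=='scene' else (200,110)
    cv2.imwrite(f'pics/{n}9.png',cv2.resize(c[y:y+150,x:x+160],None,fx=4,fy=4,interpolation=2))
E
```

```text
t 15.65 pitch 0.01 yaw -0.03 xn -96.0 zn 96.14 xfar 104.0 zfar 96.17 y 180.13 F [ 6.52 -1.05 -3.93] M [-0.411 -1.699 -0.1  ] g 13.72
```

View pics/scene9.png

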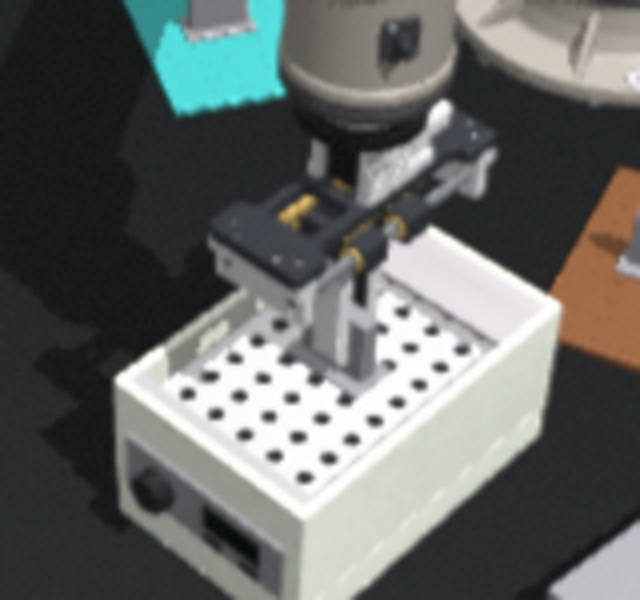

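```bash

python3 - <<'E'
from h import *
g=cv2.imread('pics/scene0.png');x,y=325,195
c=cv2.resize(g[y:y+75,x:x+95],None,fx=8,fy=8,interpolation=2)
for z,col in((74,(0,0,255)),(82,(0,255,0)),(90,(255,0,0))):
    for P in([(519.3,177-71,z),(519.3,177+71,z)],[(644.3,177-71,z),(644.3,177+71,z)]):
        q=((proj('scene',P)-[x,y]+.5)*8-.5).astype(int);cv2.line(c,tuple(map(int,q[0])),tuple(map(int,q[1])),col,1)
cv2.imwrite('pics/ledge.png',c)
E
```

```text
(no output)
```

View pics/ledge.png

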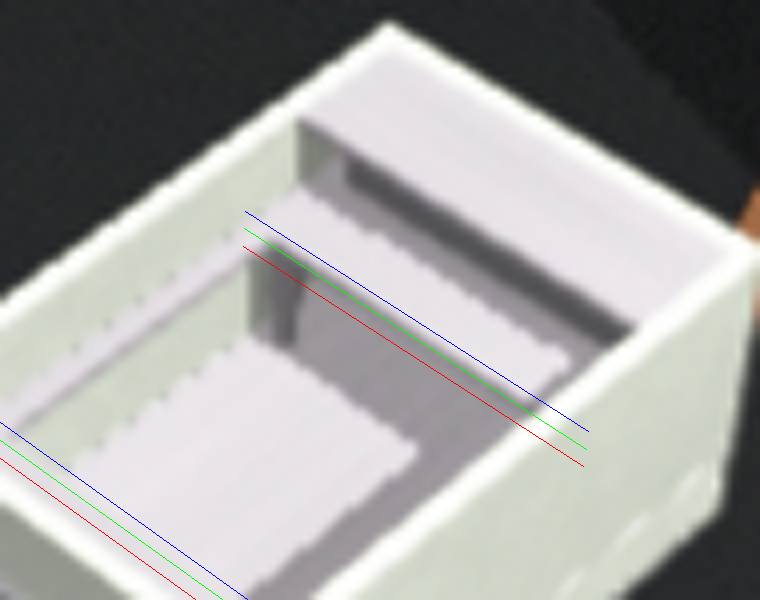

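carry_out(linear=[[0,0,0.002],[0,0,0.002],[0,0,0.002],[0,0.0015,0],[0,0.0015,0],[0,0.0015,0],[0,0.0015,0],[0,0.001,0],[0,0,0],[0,0,0]], delta_rot=[[0,0,0],[0,0,0],[0,0,0],[0,0,0],[0,0,0],[0,0,0],[0,0,0],[0,0,0],[0,0,0],[0,0,0]], grip=[-1,-1,-1,-1,-1,-1,-1,-1,-1,-1])

```text
time: 16.58
ee_pos: [573.8, 180.6, 120.7]
eef_rot: [0.5, -0.5, 0.5, -0.5]
ft_force: [5.8, -0.0, -3.7]
gripper_width: 13.7
```

```bash

python3 - <<'E'
from h import *
from plant import *
status(state())
E
```

```text
t 16.58 pitch 0.01 yaw -0.01 xn -90.48 zn 89.21 xfar 109.52 zfar 89.26 y 180.63 F [ 5.8  -0.   -3.68] M [ 0.022 -1.534 -0.154] g 13.74
```

carry_out(linear=[[0,0.0003,0],[0,0.0003,0],[0,0.0003,0],[0,0.0003,0],[0,0.0003,0],[0,0,0],[0,0,0],[0,0,0],[0,0,0],[0,0,0]], delta_rot=[[0,0,0],[0,0,0],[0,0,0],[0,0,0],[0,0,0],[0,0,0],[0,0,0],[0,0,0],[0,0,0],[0,0,0]], grip=[-1,-1,-1,-1,-1,-1,-1,-1,-1,-1])

```text
time: 17.42
ee_pos: [573.9, 180.6, 119.4]
eef_rot: [0.5, -0.5, 0.5, -0.5]
ft_force: [6.0, -0.4, -2.5]
gripper_width: 13.9
```

carry_out(linear=[[0,0.0003,0],[0,0.0003,0],[0,0.0003,0],[0,0.0003,0],[0,0,0],[0,0,0],[0,0,0],[0,0,0],[0,0,0],[0,0,0]], delta_rot=[[0,0,0],[0,0,0],[0,0,0],[0,0,0],[0,0,0],[0,0,0],[0,0,0],[0,0,0],[0,0,0],[0,0,0]], grip=[-1,-1,-1,-1,-1,-1,-1,-1,-1,-1])

```text
time: 18.25
ee_pos: [573.9, 180.7, 118.2]
eef_rot: [0.5, -0.5, 0.5, -0.5]
ft_force: [5.6, -0.1, -2.0]
gripper_width: 13.9
```

carry_out(linear=[[0,0.0003,0],[0,0.0003,0],[0,0.0003,0],[0,0.0001,0],[0,0,0],[0,0,0],[0,0,0],[0,0,0],[0,0,0],[0,0,0]], delta_rot=[[0,0,0],[0,0,0],[0,0,0],[0,0,0],[0,0,0],[0,0,0],[0,0,0],[0,0,0],[0,0,0],[0,0,0]], grip=[-1,-1,-1,-1,-1,-1,-1,-1,-1,-1])

```text
time: 19.08
ee_pos: [573.9, 180.6, 117.4]
eef_rot: [0.5, -0.5, 0.5, -0.5]
ft_force: [5.4, 1.4, 5.9]
gripper_width: 13.5
```

```bash

python3 - <<'E'
from h import *
from plant import *
status(state())
E
```

```text
t 19.08 pitch 0.02 yaw -0.0 xn -90.4 zn 85.86 xfar 109.6 zfar 85.91 y 180.63 F [5.42 1.42 5.91] M [ 0.033 -1.213 -0.216] g 13.53
```

carry_out(linear=[[0,-0.0003,0],[0,0,0],[0,0,0.001],[0,0,0.001],[0,0,0.001],[0,0,0.001],[0,0,0.001],[0,0,0],[0,0,0],[0,0,0]], delta_rot=[[0,0,0],[0,0,0],[0,0,0],[0,0,0],[0,0,0],[0,0,0],[0,0,0],[0,0,0],[0,0,0],[0,0,0]], grip=[-1,-1,-1,-1,-1,-1,-1,-1,-1,-1])

```text
time: 19.92
ee_pos: [578.0, 180.6, 117.4]
eef_rot: [0.5, -0.5, 0.501, -0.499]
ft_force: [0.1, -0.5, 7.3]
gripper_width: 13.9
```

```bash

python3 - <<'E'
from h import *
from plant import *
status(state())
E
```

```text
t 19.92 pitch -0.09 yaw 0.0 xn -86.34 zn 86.03 xfar 113.66 zfar 85.72 y 180.58 F [ 0.07 -0.52  7.34] M [-0.02  -0.358 -0.233] g 13.85
```

carry_out(linear=[[0,-0.0003,0],[0,-0.0002,0],[0,0,0],[0,0,0.0004],[0,0,0.0004],[0,0,0.0002],[0,0,0],[0,0,0],[0,0,0],[0,0,0]], delta_rot=[[0,0,0],[0,0,0],[0,0,0],[0,0,0],[0,0,0],[0,0,0],[0,0,0],[0,0,0],[0,0,0],[0,0,0]], grip=[-1,-1,-1,-1,-1,-1,-1,-1,-1,-1])

```text
time: 20.75
ee_pos: [579.2, 180.3, 117.5]
eef_rot: [0.5, -0.5, 0.5, -0.5]
ft_force: [5.3, 2.4, -6.0]
gripper_width: 13.7
```

```bash

python3 - <<'E'
from h import *
from plant import *
status(state())
E
```

```text
t 20.75 pitch -0.07 yaw -0.01 xn -85.15 zn 86.14 xfar 114.85 zfar 85.9 y 180.31 F [ 5.31  2.37 -6.05] M [ 0.569 -1.281 -0.268] g 13.72
```

carry_out(linear=[[0,0,0.0003],[0,0,0],[0,0,0.0003],[0,0,0],[0,0,0],[0,0,0],[0,0,0],[0,0,0],[0,0,0],[0,0,0]], delta_rot=[[0,0,0],[0,0,0],[0,0,0],[0,0,0],[0,0,0],[0,0,0],[0,0,0],[0,0,0],[0,0,0],[0,0,0]], grip=[-1,-1,-1,-1,-1,-1,-1,-1,-1,-1])

```text
time: 21.58
ee_pos: [579.8, 180.3, 117.6]
eef_rot: [0.5, -0.5, 0.5, -0.5]
ft_force: [4.7, 0.9, -6.3]
gripper_width: 13.9
```

```bash

python3 - <<'E'
from h import *
from plant import *
status(state())
E
```

```text
t 21.58 pitch -0.07 yaw -0.01 xn -84.55 zn 86.24 xfar 115.45 zfar 86.0 y 180.28 F [ 4.66  0.88 -6.27] M [ 0.29  -1.304 -0.246] g 13.92
```

carry_out(linear=[[0,0,0.0003],[0,0,0],[0,0,0.0003],[0,0,0],[0,0,0],[0,0,0],[0,0,0],[0,0,0],[0,0,0],[0,0,0]], delta_rot=[[0,0,0],[0,0,0],[0,0,0],[0,0,0],[0,0,0],[0,0,0],[0,0,0],[0,0,0],[0,0,0],[0,0,0]], grip=[-1,-1,-1,-1,-1,-1,-1,-1,-1,-1])

```text
time: 22.42
ee_pos: [580.4, 180.3, 117.7]
eef_rot: [0.5, -0.5, 0.5, -0.5]
ft_force: [4.6, 0.6, -6.3]
gripper_width: 13.8
```

```bash

python3 - <<'E'
from h import *
from plant import *
status(state())
E
```

```text
t 22.42 pitch -0.07 yaw -0.01 xn -83.94 zn 86.27 xfar 116.06 zfar 86.03 y 180.28 F [ 4.57  0.56 -6.33] M [ 0.214 -1.184 -0.233] g 13.78
```

carry_out(linear=[[0,0,0.0003],[0,0,0],[0,0,0.0003],[0,0,0],[0,0,0],[0,0,0],[0,0,0],[0,0,0],[0,0,0],[0,0,0]], delta_rot=[[0,0,0],[0,0,0],[0,0,0],[0,0,0],[0,0,0],[0,0,0],[0,0,0],[0,0,0],[0,0,0],[0,0,0]], grip=[-1,-1,-1,-1,-1,-1,-1,-1,-1,-1])

```text
time: 23.25
ee_pos: [581.0, 180.3, 117.6]
eef_rot: [0.5, -0.5, 0.5, -0.5]
ft_force: [3.5, 1.2, -5.2]
gripper_width: 13.5
```

```bash

python3 - <<'E'
from h import *
from plant import *
status(state())
E
```

```text
t 23.25 pitch -0.07 yaw -0.01 xn -83.34 zn 86.26 xfar 116.66 zfar 86.02 y 180.29 F [ 3.54  1.2  -5.16] M [ 0.083 -1.176 -0.226] g 13.54
```

carry_out(linear=[[0,0,0.0003],[0,0,0],[0,0,0.0003],[0,0,0],[0,0,0],[0,0,0],[0,0,0],[0,0,0],[0,0,0],[0,0,0]], delta_rot=[[0,0,0],[0,0,0],[0,0,0],[0,0,0],[0,0,0],[0,0,0],[0,0,0],[0,0,0],[0,0,0],[0,0,0]], grip=[-1,-1,-1,-1,-1,-1,-1,-1,-1,-1])

```text
time: 24.08
ee_pos: [581.4, 180.3, 117.6]
eef_rot: [0.5, -0.5, 0.501, -0.5]
ft_force: [-1.3, 1.0, -2.5]
gripper_width: 13.6
```

```bash

python3 - <<'E'
from h import *
from plant import *
status(state())
E
```

```text
t 24.08 pitch -0.1 yaw -0.01 xn -82.99 zn 86.23 xfar 117.01 zfar 85.9 y 180.3 F [-1.27  0.98 -2.46] M [-0.023  0.182 -0.168] g 13.64
```

carry_out(linear=[[0,0,-0.0001],[0,0.0001,0],[0,0.0001,0],[0,0.0001,0],[0,0,0],[0,0,0],[0,0,0],[0,0,0],[0,0,0],[0,0,0]], delta_rot=[[0,0,0],[0.001,0,0],[0,0,0],[0,0,0],[0,0,0],[0,0,0],[0,0,0],[0,0,0],[0,0,0],[0,0,0]], grip=[-1,-1,-1,-1,-1,-1,-1,-1,-1,-1])

```text
time: 24.92
ee_pos: [581.3, 180.4, 117.4]
eef_rot: [0.5, -0.5, 0.5, -0.5]
ft_force: [-5.0, 0.4, 4.8]
gripper_width: 13.9
```

```bash

python3 - <<'E'
from h import *
from plant import *
status(state())
E
```

```text
t 24.92 pitch -0.03 yaw -0.01 xn -82.98 zn 85.96 xfar 117.02 zfar 85.86 y 180.37 F [-5.    0.36  4.83] M [-0.137  1.014 -0.267] g 13.86
```

carry_out(linear=[[0,0,-0.0002],[0,0.0001,0],[0,0,0],[0,0,0],[0,0,0],[0,0,0],[0,0,0],[0,0,0],[0,0,0],[0,0,0]], delta_rot=[[0,0,0],[0,0,0],[0,0,0],[0,0,0],[0,0,0],[0,0,0],[0,0,0],[0,0,0],[0,0,0],[0,0,0]], grip=[-1,-1,-1,-1,-1,-1,-1,-1,-1,-1], newtons=15)

```text
time: 25.75
ee_pos: [581.3, 180.4, 117.4]
eef_rot: [0.5, -0.5, 0.5, -0.5]
ft_force: [-4.4, 0.4, 5.6]
gripper_width: 14.1
```

```bash

python3 - <<'E'
from h import *
from plant import *
status(state())
E
```

```text
t 25.75 pitch -0.01 yaw 0.0 xn -82.96 zn 85.89 xfar 117.04 zfar 85.87 y 180.39 F [-4.36  0.38  5.64] M [-0.012  1.11  -0.104] g 14.12
```

Level and loaded on the ledges, against the far wall. Next I release gently.

carry_out(linear=[[0,0,0],[0,0,0],[0,0,0],[0,0,0],[0,0,0],[0,0,0],[0,0,0],[0,0,0],[0,0,0],[0,0,0]], delta_rot=[[0,0,0],[0,0,0],[0,0,0],[0,0,0],[0,0,0],[0,0,0],[0,0,0],[0,0,0],[0,0,0],[0,0,0]], grip=[-1,-1,-0.68,-0.66,-0.64,-0.6,-0.55,-0.5,-0.45,-0.4], newtons=4)

```text
time: 26.58
ee_pos: [581.3, 180.3, 117.2]
eef_rot: [0.5, -0.5, 0.5, -0.5]
ft_force: [0.1, 0.4, -0.9]
gripper_width: 27.4
```

```bash

python3 - <<'E'
from h import *
from plant import *
status(state())
for n in('scene','top'):
    c=camera(n)['img'][:,:,::-1];x,y=(280,150) if n=='scene' else (200,110)
    cv2.imwrite(f'pics/{n}10.png',cv2.resize(c[y:y+150,x:x+160],None,fx=4,fy=4,interpolation=2))
E
```

```text
t 26.58 pitch -0.01 yaw -0.0 xn -83.0 zn 85.75 xfar 117.0 zfar 85.72 y 180.33 F [ 0.12  0.35 -0.86] M [-0.124  0.001  0.065] g 27.4
```

View pics/scene10.png

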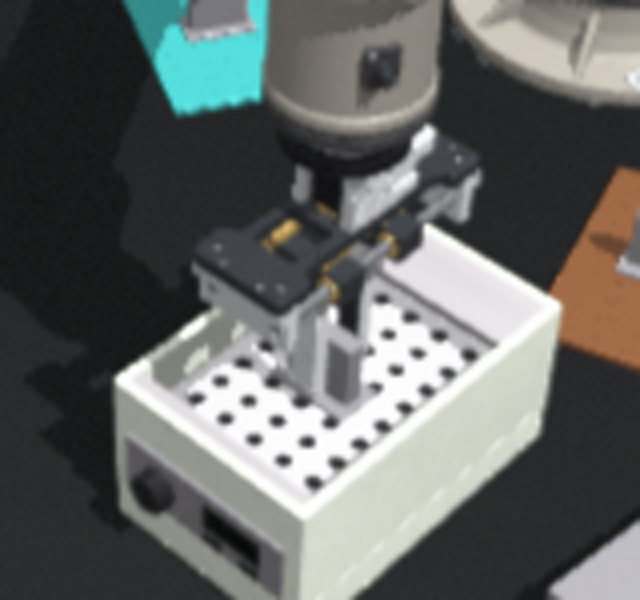

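carry_out(linear=[[0,-0.002,0],[0,-0.006,0],[0,-0.012,0],[0,-0.02,0],[0,-0.03,0],[0,-0.03,0],[0,-0.03,0],[0,0,-0.03],[0,0,-0.03],[0,0,-0.03]], delta_rot=[[0,0,0],[0,0,0],[0,0,0],[0,0,0],[0,0,0],[0,0,0],[0,0,0],[0,0,0],[0,0,0],[0,0,0]], grip=[-0.4,-0.4,-0.4,-0.4,-0.4,-0.4,-0.4,-0.4,-0.4,-0.4])

```text
time: 27.52
ee_pos: [490.7, 179.8, 248.2]
eef_rot: [0.5, -0.499, 0.5, -0.5]
ft_force: [0.2, 0.6, -0.9]
gripper_width: 28.3
```

carry_out(linear=[[-0.03,-0.01,0],[-0.03,-0.01,0],[-0.03,-0.01,0],[-0.03,-0.01,0],[-0.03,-0.01,0],[-0.03,0,0],[-0.03,0,0],[-0.03,0,0],[-0.02,0,0],[0,0,0]], delta_rot=[[0,0,0],[0,0,0],[0,0,0],[0,0,0],[0,0,0],[0,0,0],[0,0,0],[0,0,0],[0,0,0],[0,0,0]], grip=[-0.4,-0.4,-0.4,-0.4,-0.4,-0.4,-0.4,-0.4,-0.4,-0.4])

```text
time: 28.35
ee_pos: [489.9, 444.8, 297.5]
eef_rot: [0.501, -0.501, 0.499, -0.499]
ft_force: [0.0, 0.9, 0.0]
gripper_width: 28.4
```

```bash

python3 - <<'E'
from h import *
from plant import *
status(state())
C=np.array([564.3,177.,0])
for n in('scene','top'):
    c=camera(n)['img'][:,:,::-1].copy();cv2.imwrite(f'pics/{n}11raw.png',c);x,y=(300,180) if n=='scene' else (210,130)
    S=6;o=cv2.resize(c[y:y+115,x:x+130] if n=='scene' else c[y:y+105,x:x+90],None,fx=S,fy=S,interpolation=2)
    cv2.imwrite(f'pics/{n}11.png',o[:600,:800])
E
```

```text
t 28.35 pitch -0.01 yaw 0.26 xn -174.44 zn 266.05 xfar 25.56 zfar 266.03 y 444.81 F [0.   0.91 0.02] M [-0.073  0.049 -0.026] g 28.44
```

View pics/scene11.png

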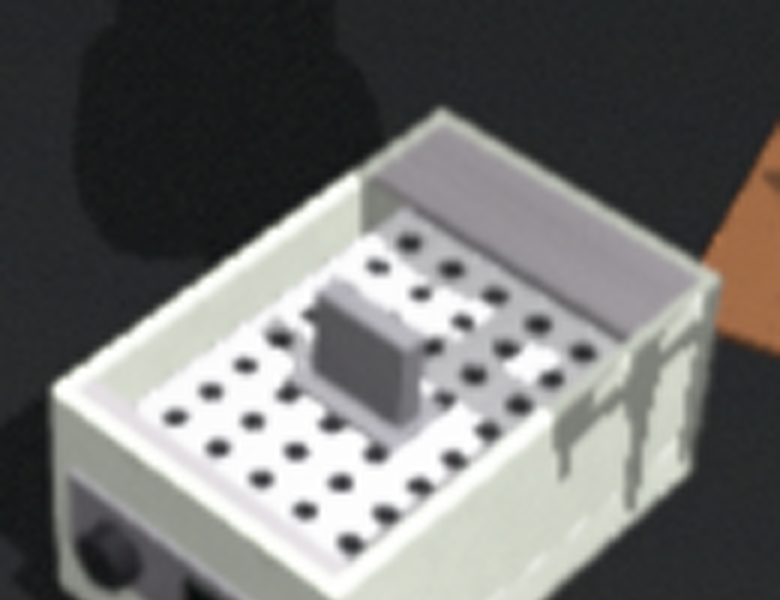

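View pics/top11.png

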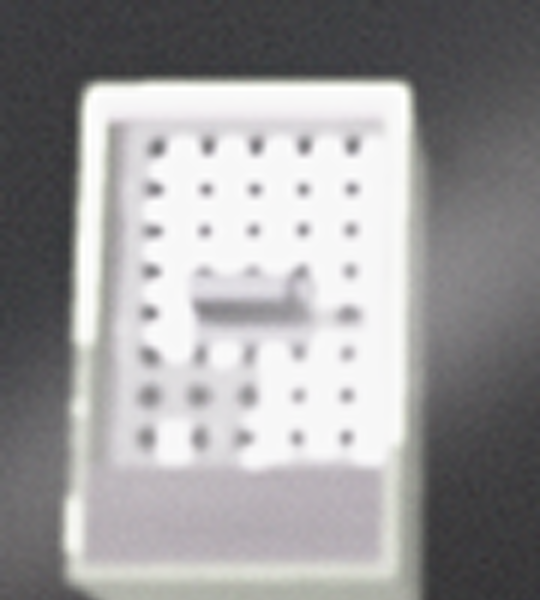

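View pics/scene11raw.png

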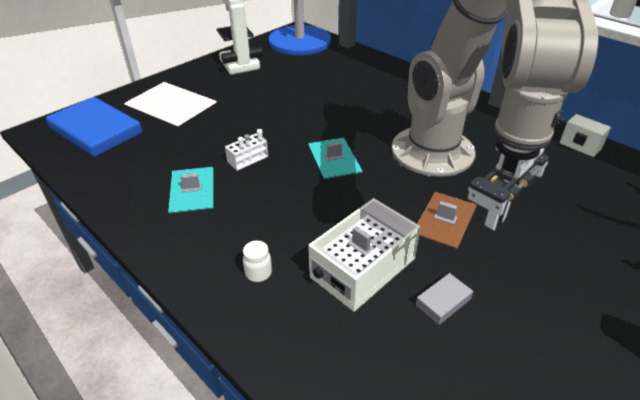

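```bash

python3 - <<'E'
from h import *
sc=(np.array([(176,417),(350,543),(409,242),(583,352)])+.5)/6-.5+[300,180]
tp=(np.array([(352,147),(155,147),(347,438),(147,437)])+.5)/6-.5+[210,130]
def ray(n,p):
    f,cx,cy=K[n];d=np.array([(p[0]-cx)/f,(p[1]-cy)/f,1])@T[n][:,:3].T;return T[n][:,3],d/np.linalg.norm(d)
for a,b in zip(sc,tp):
    A=np.zeros((3,3));B=np.zeros(3)
    for n,p in(('scene',a),('top',b)):
        o,d=ray(n,p);M=np.eye(3)-np.outer(d,d);A+=M;B+=M@o
    print(np.linalg.solve(A,B).round(1))
for n,px in(('scene',sc),('top',tp)):print(n,cast(n,px,92).round(1).tolist())
# bystanders moved?
for n in('scene','top'):
    a=cv2.imread(f'pics/{n}0.png').astype(int);b=cv2.imread(f'pics/{n}11raw.png').astype(int)
    rois={'scene':{'jar':(240,238,274,284),'rack':(222,128,272,170),'box':(412,272,478,324)},'top':{'jar':(300,108,330,146),'rack':(434,194,468,244),'box':(166,186,204,232)}}[n]
    for k,(x0,y0,x1,y1) in rois.items():
        A=a[y0:y1,x0:x1].mean(2).astype(np.float32);Bm=b[y0:y1,x0:x1].mean(2).astype(np.float32)
        print(n,k,abs(A-Bm).mean().round(1),np.round(cv2.phaseCorrelate(A,Bm)[0],2))
E
```

```text
[655.  131.5 106.3]
[656.4 227.7 107.4]
[509.5 131.7 105.1]
[510.9 227.5 106.3]
scene [[641.9, 127.8, 92.0], [642.8, 224.0, 92.0], [494.9, 128.2, 92.0], [495.2, 224.6, 92.0]]
top [[664.0, 128.2, 92.0], [665.1, 226.3, 92.0], [515.9, 128.3, 92.0], [517.4, 225.3, 92.0]]
scene jar 0.7 [-0.01 -0.01]
scene rack 0.9 [-0.    0.52]
scene box 0.9 [-0.07  0.05]
top jar 8.6 [-0.14  0.03]
top rack 8.1 [ 0.06 -0.18]
top box 12.2 [ 0.02 -0.13]
```

```bash
python3 -c "
from plant import *
print(finish_job())"
```

```text
the job is handed in; nothing more can be done
None
```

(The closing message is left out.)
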